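Clamp the glued disc rack

ROBOT

A 6-joint arm with a two-finger parallel gripper is mounted at the origin on the work surface. World frame = base frame: x ahead of the robot, y to its left, z up, the work surface at z = 0. Lengths are in m, angles in rad, forces in N, time in s.
With the tool pointing down it reaches from about 0.425 to 0.95 m from the base axis. Payload 3.5 kg.
Tool frame: the origin (TCP) lies midway between the tips of the shut fingers; the grasp point (between the pads) lies ctrl.grasp_offset behind it (ctrl.grasp_offset is the distance from the TCP to the grasp point, in m); x points along the fingers, y is the direction in which the jaws open and shut, and the axes are right-handed (so a half turn about x gives the same grasp; the last joint's range is limited). The gripper opens to 85 mm and grips with 20 to 120 N. Pads are 22 mm wide; open, the fingers measure 114 mm over their backs; the gripper's body (76 mm by 85 mm) begins 54 mm behind the grasp point. The pads swing forward as they close: fully open they stand 13 mm farther back than shut.
Start: joints at [-1.392, 0.286, 1.577, -0, 1.279, -0.15], TCP at [0.218, -0.639, 0.194] pointing down, gripper open.
Joint ranges: [-2.77, 2.77], [-0.9, 2.22], [0.21, 2.48], [-1.53, 4.67], [0.24, 2.81], [-2.84, 2.84]. Speed limits (rad/s): [2.79, 2.79, 3.14, 3.14, 3.14, 3.14].

INTERFACE

Orientations are given as a unit quaternion [x, y, z, w].
In Python, from plant import readout, read_camera, sign_off, ctrl gives the robot as it stands.
- The arm moves only by the tool drive_tool, never from a script. Its argument "steps" is a list of rows, each a list of 5 numbers: the shift along the tool's x, y, z in cm, then the turn about the tool's x in degrees, then the opening, from 0 (shut) to 1 (fully open). A call has 1 to 10 rows; each row shifts and turns the commanded pose from where the row before left it, along the tool's axes as they then stand; what a row does not reach is not made up. A row lasts 1/10 s, in which the tool goes at most 50 mm and 8.59 degrees, less where a joint would pass 70% of its speed; a pose out of reach is approached as far as the arm can. A call is refused whole if a number of a shift passes 5 or a number of a turn 8.59, either way. A call with a gripper value outside its range is refused whole. The fingers move at their own pace and stop on an object; "force" is the grip in N (left out, the last holds). Time passes only in rows, so rows that do not move let the fingers close. It gives the time, the measured TCP pose, the force and the opening at its end, in the units of the state.
- readout.get_state(): the state, without advancing time (a new reading comes with each control period).
- read_camera(name): name is "side" or "top" or "wrist"; returns a dict with "frame" (384x512x3 uint8, red, green, blue), "vertical_fov" (degrees; the focal length in pixels is half the picture's height over the tangent of half this angle, whatever the lens; pixels are square), "cx", "cy" (the principal point, pixels), "eye" and "orientation" of the camera in the world. Camera axes: x right, y up, looking along -z (the intrinsics and any distortion apply to the point x, -y, -z); pixel columns grow to the right and rows downward; lengths in m; the calibration is good to about 2 mm. A picture is of the moment at which its call begins. There is no depth.
- sign_off(): hands the job in, once; it reports no verdict.
The state is a dict: "time": time; "qpos": joint angles; "dq": joint speeds; "joint_efforts": joint torques, N m; "eef_pos": TCP position; "tcp_rot": TCP orientation; "contact_force": force on the tool from outside, world axes, zero at the start; "wrist_torque": the same for the moment, N m; "opening": opening from 0.0 (shut) to 1.0 (fully open).
Only numpy, scipy, OpenCV 4.12 (cv2) and the standard library are available. Lean on these libraries where they do the work, as an engineer would, in place of code of your own. Each camera call takes 0.05 s, during which the arm holds its last target. There are 200 camera calls.

TASK

The little wooden disc rack has just been glued: stand it upright on the bench between the open jaws of the one-hand bar clamp that lies there on its side, end boards facing the two pads, and let go of it. Then squeeze and let out the clamp's trigger, stroke after stroke, until both pads press on the end boards; close it by the trigger alone, without pushing its bar or its far jaw. Finish still holding trigger and handle squeezed together, the rack held firmly but gently, not crushed; leave the clamp lying flat and the other things where they are.

Things in the scene. Friction and masses are not known exactly. Their poses are not given: they have to be found in the camera images.
- clamp: One-hand bar clamp, 0.6 kg, loose, lying on its side: steel bar, black and grey plastic. Origin on the bench under the bar, level with the near pad's face; y along the bar towards the far jaw, +x where the jaws point, -x where the handle points. Bar 18 wide, 290 long, 18 mm above the bench. Housing x -16 to 34, y -66 to -6, 36 mm high. Jaws 34 high, tips at x = 70. The release lever is fixed.
- near_jaw: Jaw that is one with housing and handle; its rubber pad's face is the plane y = 0 of the clamp. Pads: 36 mm wide, centred at x = 48 mm, 2 to 32 mm above the bench. Origin and axes as the clamp's.
- far_jaw: The bar with the jaw at its end, sliding through the housing as the trigger is pumped; its pad faces the near pad and is like it. Axes as the clamp's; its origin lies on the clamp's y axis, at y = -(joint bar); its pad's face is 140 mm further along +y.
- bar (a joint): Travel of the bar through the housing, m; gap between the pads = 0.140 - this. It grows as the clamp closes: about 10 mm in a full squeeze of the trigger, then as the trigger is let out it slips back up to 5 mm onto its next ratchet tooth, so about 5 mm (one tooth) net a stroke. At the start the gap is 14 to 30 mm more than the rack's length. It cannot be backed off.
- handle: Pistol grip of the clamp, black, 22 mm thick (y -61 to -39), x -16 to -132, 4 to 32 mm above the bench. Origin and axes as the clamp's.
- lever: Blade of the trigger, grey, round-edged, 12 mm thick, 5 to 31 mm above the bench, alongside the handle on its +y side. Origin on the trigger's pivot on the bench level, at x = 26, y = -22 of the clamp.
- trigger (a joint): Trigger angle, rad: 0 let out by its spring, 0.37 squeezed to its stop. At the squeeze point handle and trigger measure 67 mm over both (along the clamp's y) let out, 38 mm at the stop. Working it takes a 10 to 15 N squeeze. Once both pads bear, it stops short of its stop and they press with about 2.4 x (squeeze - 10 N): 24 N for 20 N, 70 N for 40 N. The rack is crushed at 80 N.
- squeeze_point (a point): Fixed to the clamp, midway between the outer faces of handle and let-out trigger, at x = -52, y = -27.6, z = 26 mm of the clamp: grasp here from above, fingers closing along the clamp's y, 67 mm wide. While squeezed, the loose clamp slides up to 15 mm along its y to centre itself between the fingers.
- rack: Open wooden disc rack, glued, 0.1 to 0.17 kg: two plywood end boards 56 wide, 70 high, 10 mm thick, joined by two rails at the foot and two at the top. 96 mm long over the boards, along its y; 56 mm wide along its x; origin at the centre of its underside. Top rails z 54 to 70 mm, 56 mm over both: grip them across the width, above the jaws' height.
- discs: Bystander: stack of five perforated brass discs, 80 mm across, 16 mm high, origin at the centre of its underside.
- tray: Bystander: blue tray with a foam bed, 180 x 260 x 28 mm, origin at the centre of its underside.
- tweezers: Bystander: steel tweezers lying flat, 130 mm long along x, 10 mm high, origin at the middle of the underside.
There are look-alikes about, which are no part of the job. Of the things like the rack, leave any that is blue; of the rest the larger one is meant.

How it is judged:
By the outcome, as a careful person would: the job done as asked, in the order asked, and still so for the second after the job is handed in, while the arm keeps its last pose, push and grip.
It also fails if it takes over 58 s, if anything falls off the work surface, if the arm or the gripper's body presses on something with over 40 N, if the wrist force passes 120 N, or if a joint passes its speed limit or range.

## Working session

There is one attempt and no reset: what is moved stays moved. The work goes in short steps, Python scripts to look and compute and a tool call to move; the robot and the scene stay as the last step left them, time stands still between calls to the robot, and variables do not carry over. Pictures are saved under pics/ and viewed, about 8 in all and at most 12, crops included, and the job is handed in when it is done.

Besides the shell and the picture viewer there is one more tool, called after "Request:" as name(argument=value, ...), one argument or row to a line, values as JSON. drive_tool: Moves the arm, as the interface text tells. Its arguments: {"type":"object","properties":{"steps":{"type":"array","items":{"type":"array","items":{"type":"number"}}},"force":{"type":"number"}},"required":["steps"]}

```bash
mkdir -p pics; ls
cat > h.py <<'E'
import numpy as np, cv2, json
from scipy.spatial.transform import Rotation as R
from plant import readout, read_camera, sign_off, ctrl
def snap(name,fn):
    c=read_camera(name); cv2.imwrite(f'pics/{fn}.png',c['frame'][:,:,::-1]); 
    print(name,{k:(np.round(v,4).tolist() if not isinstance(v,(str,dict)) else v) for k,v in c.items() if k!='frame'})
    np.save(f'pics/{fn}.npy',{k:v for k,v in c.items()},allow_pickle=True); return c
def load(fn): return np.load(f'pics/{fn}.npy',allow_pickle=True).item()
def f(c): return 192/np.tan(np.radians(c['vertical_fov'])/2)
def ray(c,u,v):
    d=np.array([(u-c['cx'])/f(c),-(v-c['cy'])/f(c),-1.]); return R.from_quat(c['orientation']).apply(d)
def at(c,u,v,z):
    d=ray(c,u,v); e=np.array(c['eye']); return e+d*(z-e[2])/d[2]
def proj(c,p):
    q=R.from_quat(c['orientation']).inv().apply(np.atleast_2d(p)-np.array(c['eye']))
    return np.c_[c['cx']+f(c)*q[:,0]/-q[:,2], c['cy']-f(c)*q[:,1]/-q[:,2]]
E
python3 - <<'E'
from h import *
for n in('side','top','wrist'): snap(n,n+'0')
print(ctrl.grasp_offset, [a for a in dir(ctrl) if a[0]!='_']); print(readout.get_state())
a=cv2.imread('pics/top0.png'); cv2.imwrite('pics/top0b.png',cv2.resize(a,(800,600)))
a=cv2.imread('pics/side0.png');b=cv2.imread('pics/wrist0.png'); cv2.imwrite('pics/sw.png',cv2.resize(np.hstack([a,b]),(800,300)))
E
```

```text
pics
side {'vertical_fov': 46.1432, 'cx': 254.812, 'cy': 195.2155, 'eye': [0.4132, -0.9214, 0.5924], 'orientation': [0.5054, -0.0484, -0.0872, 0.8571]}
top {'vertical_fov': 46.9294, 'cx': 249.8452, 'cy': 185.2511, 'eye': [0.4198, 0.0133, 1.0621], 'orientation': [-0.0572, 0.0653, 0.7049, -0.704]}
wrist {'vertical_fov': 66.741, 'cx': 253.9274, 'cy': 191.077, 'eye': [0.2969, -0.6111, 0.3728], 'orientation': [-0.1347, 0.0978, -0.5739, 0.8018]}
0.0187 ['Unreachable', 'grasp_offset']
{'time': 0.15, 'qpos': array([-1.39198283e+00,  2.87003001e-01,  1.57783270e+00,  6.28206811e-06,
        1.27861658e+00, -1.49959398e-01]), 'dq': array([-7.37047015e-06, -8.76818536e-04, -5.62103121e-03,  2.68770289e-04,
       -8.87064391e-04,  1.91266533e-03]), 'joint_efforts': array([ 1.55722053e-03, -4.06603861e+01, -2.93140465e+01, -9.59828935e-05,
        3.97364900e-03, -8.60063434e-07]), 'eef_pos': array([ 0.21789658, -0.63825054,  0.19284212]), 'tcp_rot': array([-0.69756668, -0.11637272,  0.6975814 , -0.11505783]), 'contact_force': array([-0.49503214, -0.30757609, -0.28887548]), 'wrist_torque': array([ 0.05681392, -0.03557067,  0.01273992]), 'opening': 0.9995737789965881}
```

View pics/top0b.png

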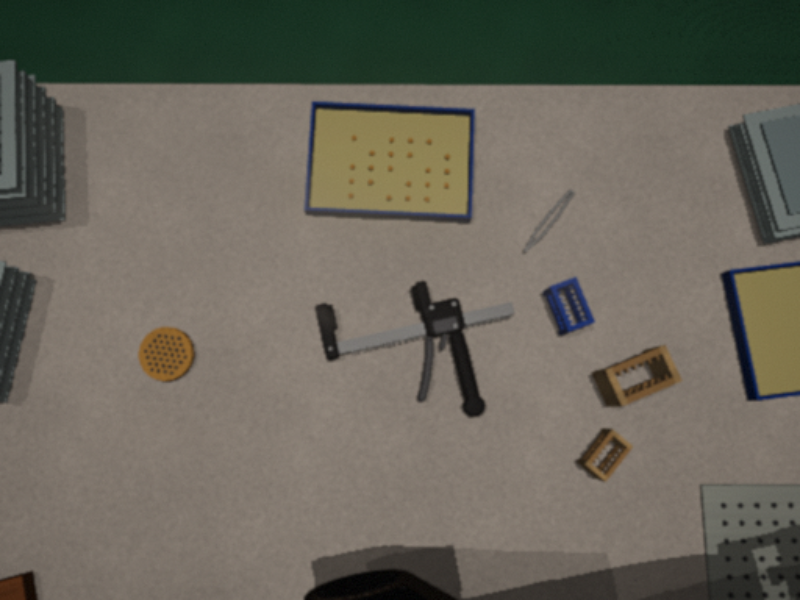

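View pics/sw.png

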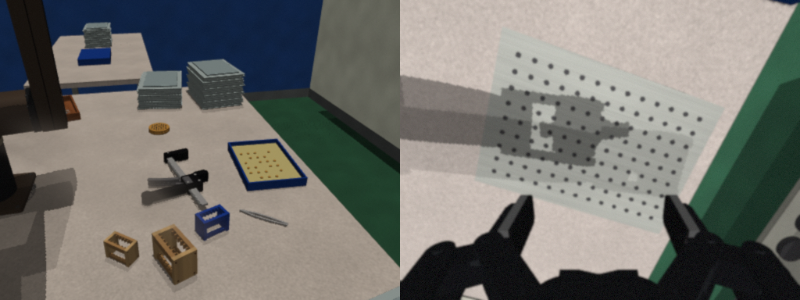

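The top view (800 px wide) shows three rack-like things: blue (568,307), large wooden (637,377) and small wooden (605,455). The larger non-blue one, at (637,377), fits the description. The clamp's far jaw is at (327,330), its housing at (445,317) and its handle end at (474,406). I'll confirm in an enlarged crop.

Run:
```python
from h import *
a=cv2.imread('pics/top0.png')
p=a[175:275,195:345]; q=a[210:310,360:450]
P=cv2.resize(p,None,fx=5.2,fy=5.2,interpolation=cv2.INTER_CUBIC)
P=cv2.convertScaleAbs(P,alpha=1.6)
cv2.imwrite('pics/cl.png',P)
Q=cv2.convertScaleAbs(cv2.resize(q,None,fx=6,fy=6,interpolation=cv2.INTER_CUBIC),alpha=1.5)
cv2.imwrite('pics/rk.png',Q)
```

```text
(no output)
```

View pics/cl.png

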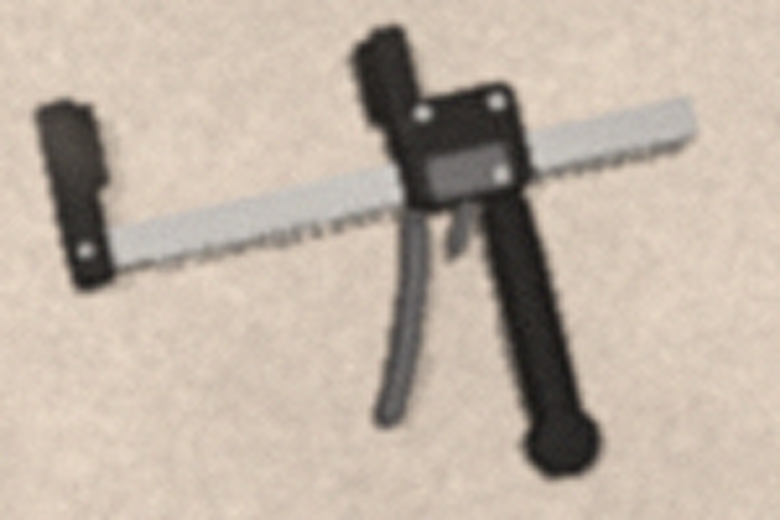

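View pics/rk.png

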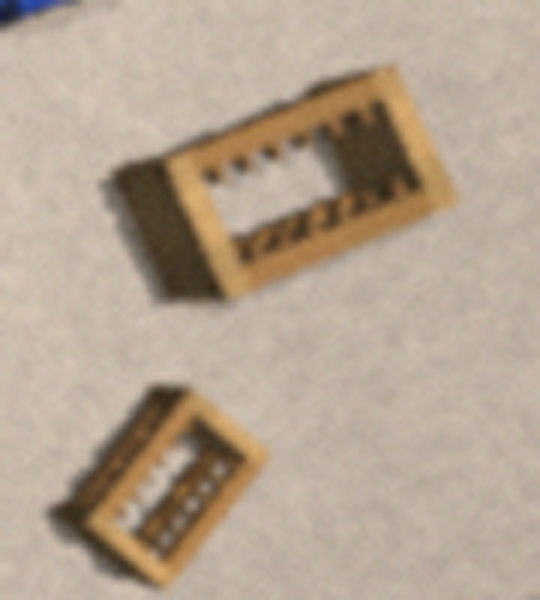

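The crop confirms it: the big wooden rack's top corners are at crop (168,158), (395,68), (458,203), (228,300), about twice the size of the small one. The clamp's housing corners, pads and handle end are clear. I'll fit both poses.

```bash
cat >> h.py <<'E'
from scipy.optimize import least_squares
def world(p,pose):
    x,y,t=pose[:3]; p=np.atleast_2d(p).astype(float); c,s=np.cos(t),np.sin(t)
    return np.c_[x+c*p[:,0]-s*p[:,1], y+s*p[:,0]+c*p[:,1], p[:,2]]
E
python3 - <<'E'
from h import *
c=load('top0')
def o(px,s,off): return (np.array(px)+.5)/s-.5+np.array(off)
rk=o([(168,158),(395,68),(458,203),(228,300)],6,(360,210))
W=np.array([at(c,u,v,.07) for u,v in rk])
print('rack', W.round(4).tolist(), 'ctr',W.mean(0).round(4))
lx=(W[1]+W[2]-W[0]-W[3])/2; wy=(W[0]+W[1]-W[2]-W[3])/2
print('len',np.linalg.norm(lx),np.linalg.norm(wy),'axis deg',np.degrees(np.arctan2(lx[1],lx[0])))
m=[((34,-66,36),(510,85)),((-16,-66,36),(527,190)),((-16,-6,36),(418,210)),((34,-6,36),(400,108)),((66,0,32),(353,55)),((30,0,32),(375,122)),((-132,-50,32),(569,475))]
fr=[((66,140,32),(98,105)),((30,140,32),(105,185))]
P=np.array([a for a,b in m])/1e3; F=np.array([a for a,b in fr])/1e3
uv=o([b for a,b in m+fr],5.2,(195,175))
def res(q):
    Fb=F.copy();Fb[:,1]-=q[3]
    return (proj(c,np.r_[world(P,q),world(Fb,q)])-uv).ravel()
x0=at(c,*o((390,180),5.2,(195,175)),.02)
s=least_squares(res,[x0[0],x0[1],0.2,0.0],loss='soft_l1')
print(s.x.round(4),np.degrees(s.x[2]),'gap',.14-s.x[3]); print(s.fun.reshape(-1,2).round(1).tolist())
print('squeeze',world([-.052,-.0276,.026],s.x))
mid=world([.048,(.14-s.x[3])/2,0],s.x); print('gapmid',mid)
E
```

```text
rack [[0.4784, -0.3066, 0.07], [0.5119, -0.3942, 0.07], [0.4615, -0.4142, 0.07], [0.426, -0.326, 0.07]] ctr [ 0.4695 -0.3602  0.07  ]
len 0.09440167576624287 0.055005805734547074 axis deg -68.5656254852081
[ 0.5392 -0.0446  0.2187  0.0176] 12.532730887896246 gap 0.12238066650417621
[[0.9, -0.3], [2.7, 0.2], [-1.3, 1.9], [-2.7, 0.8], [0.7, -1.3], [-0.1, 0.5], [-0.3, -3.9], [-0.9, 0.2], [0.9, -0.3]]
squeeze [[ 0.4944463  -0.08283064  0.026     ]]
gapmid [[0.57279625 0.02554375 0.        ]]
```

```bash
cat >> h.py <<'E'
def plan(pos,ydir_deg):
    """remaining move in tool axes (cm) with the present orientation, and the turn about tool x (deg)"""
    s=readout.get_state(); r=R.from_quat(s['tcp_rot']); M=r.as_matrix()
    d=M.T@(np.array(pos)-s['eef_pos'])*100
    yd=np.degrees(np.arctan2(M[1,1],M[0,1])); 
    t=-(ydir_deg-yd); t=(t+90)%180-90
    print('t',round(s['time'],2),'tcp',s['eef_pos'].round(4),'toolx',M[:,0].round(4),'ydir',round(yd,2),'shift cm',d.round(2),'turn',round(t,2),'q',s['qpos'].round(2),'F',s['contact_force'].round(1),'T',s['wrist_torque'].round(2),'open',round(s['opening'],3))
E
python3 -c "
from h import *
plan([.4695,-.3602,.15],21.43)"
```

```text
t 0.15 tcp [ 0.2179 -0.6383  0.1928] toolx [-3.0e-04  1.8e-03 -1.0e+00] ydir -71.16 shift cm [  4.33 -18.18 -32.79] turn 87.41 q [-1.39  0.29  1.58  0.    1.28 -0.15] F [-0.5 -0.3 -0.3] T [ 0.06 -0.04  0.01] open 1.0
```

Request:
drive_tool(
  steps=[
    [0.3,-1.8,-3.3,0,1],
    [0.3,-1.8,-3.3,0,1],
    [0.3,-1.8,-3.3,0,1],
    [0.3,-1.8,-3.3,0,1],
    [0.3,-1.8,-3.3,0,1],
    [0.3,-1.8,-3.3,0,1],
    [0.3,-1.8,-3.3,0,1],
    [0.3,-1.8,-3.3,0,1],
    [0.3,-1.8,-3.3,0,1],
    [0.3,-1.8,-3.3,0,1],
  ],
)

```text
time: 1.15
eef_pos: [0.4729, -0.3604, 0.1635]
tcp_rot: [-0.697, -0.116, 0.698, -0.116]
contact_force: [0.0, 0.7, -0.0]
opening: 0.996
```

Request:
drive_tool(
  steps=[
    [0,0,0,-8.5,1],
    [0,0,0,-8.5,1],
    [0,0,0,-8.5,1],
    [0,0,0,-8.5,1],
    [0,0,0,-8.5,1],
    [0,0,0,-8.5,1],
    [0,0,0,-8.5,1],
    [0,0,0,-8.5,1],
    [0,0,0,-8.5,1],
    [0,0,0,-8.5,1],
  ],
)

```text
time: 2.15
eef_pos: [0.472, -0.3616, 0.1635]
tcp_rot: [0.434, 0.558, -0.434, 0.558]
contact_force: [0.1, -0.3, -0.1]
opening: 1.001
```

Request:
drive_tool(
  steps=[
    [0,0,0,-7.5,1],
    [0,0,0,0,1],
    [0,0,0,0,1],
  ],
)

```text
time: 2.45
eef_pos: [0.4721, -0.3617, 0.1636]
tcp_rot: [0.4, 0.584, -0.4, 0.583]
contact_force: [-0.0, 0.8, 0.1]
opening: 1.005
```

```bash
python3 -c "
from h import *
plan([.4695,-.3602,.15],21.43)
c=snap('wrist','w1')
a=cv2.convertScaleAbs(cv2.resize(cv2.imread('pics/w1.png'),(800,600)),alpha=1.4);cv2.imwrite('pics/w1b.png',a)
cor=world([[-.028,-.048,.07],[.028,-.048,.07],[.028,.048,.07],[-.028,.048,.07]],[.4695,-.3602,np.radians(21.43)])
print(proj(c,cor)*1.5625)
"
```

```text
t 2.45 tcp [ 0.4721 -0.3617  0.1636] toolx [-3.e-04  4.e-04 -1.e+00] ydir 21.18 shift cm [ 1.36 -0.18 -0.24] turn -0.25 q [-0.82  0.14  1.81  0.    1.2  -1.19] F [-0.   0.8  0.1] T [-0.01  0.   -0.06] open 1.005
wrist {'vertical_fov': 66.741, 'cx': 253.9274, 'cy': 191.077, 'eye': [0.4402, -0.2827, 0.3438], 'orientation': [-0.1634, -0.0302, 0.1809, 0.9694]}
[[354.13870444 349.97624746]
 [438.72926931 349.60551403]
 [442.79327067 202.55513813]
 [348.34765354 203.03677542]]
```

View pics/w1b.png

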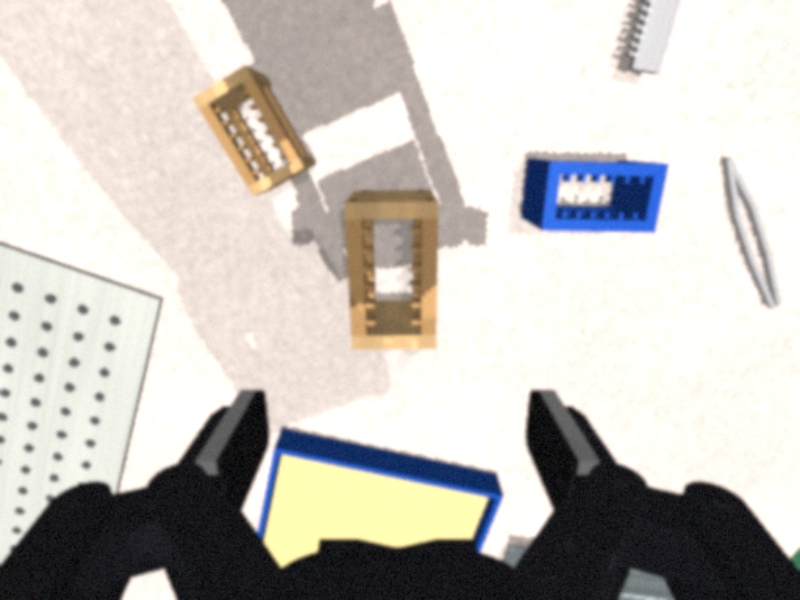

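The wrist view shows the rack's top corners at (352,349), (436,349), (438,203), (345,203), within about 2 mm of the prediction. Going down to grip the top rails.

Request:
drive_tool(
  steps=[
    [0.36,-0.3,-0.24,-0.25,1],
    [3,0,0,0,1],
    [3,0,0,0,1],
    [3,0,0,0,1],
    [2,0,0,0,1],
    [1,0,0,0,1],
    [0,0,0,0,1],
    [0,0,0,0,0.85],
  ],
  force=30,
)

```text
time: 3.3
eef_pos: [0.469, -0.3613, 0.0413]
tcp_rot: [0.397, 0.584, -0.398, 0.585]
contact_force: [0.2, 0.2, 0.2]
opening: 0.864
```

Request:
drive_tool(
  steps=[
    [0,0,0,0,0.7],
    [0,0,0,0,0.5],
    [0,0,0,0,0.4],
    [0,0,0,0,0.4],
    [0,0,0,0,0.4],
  ],
  force=30,
)

```text
time: 3.8
eef_pos: [0.4686, -0.3608, 0.0406]
tcp_rot: [0.397, 0.585, -0.398, 0.585]
contact_force: [0.9, -0.3, 0.0]
opening: 0.404
```

Request:
drive_tool(
  steps=[
    [-1,0,0,0,0.4],
    [-2,0,0,0,0.4],
    [-3,0,0,0,0.4],
    [-3,0,0,0,0.4],
    [-2,0,0,0,0.4],
    [-1,0,0,0,0.4],
    [0,0,0,0,0.4],
    [0,0,0,0,0.4],
  ],
)

```text
time: 4.6
eef_pos: [0.4681, -0.3603, 0.1594]
tcp_rot: [0.398, 0.585, -0.397, 0.584]
contact_force: [0.1, -0.3, -1.3]
opening: 0.401
```

```bash
python3 -c "
from h import *
plan([.5728,.0255,.16],12.5)
snap('wrist','w2')
a=cv2.convertScaleAbs(cv2.resize(cv2.imread('pics/w2.png'),(800,600)),alpha=1.4);cv2.imwrite('pics/w2b.png',a)
"
```

```text
t 4.6 tcp [ 0.4681 -0.3603  0.1594] toolx [-0.001  0.001 -1.   ] ydir 21.59 shift cm [-3.000e-02  2.393e+01 -3.202e+01] turn 9.09 q [-0.83  0.13  1.82 -0.    1.19 -1.2 ] F [ 0.1 -0.3 -1.3] T [ 0.06 -0.01 -0.09] open 0.401
wrist {'vertical_fov': 66.741, 'cx': 253.9274, 'cy': 191.077, 'eye': [0.4358, -0.2816, 0.3396], 'orientation': [-0.1629, -0.0305, 0.1844, 0.9688]}
```

View pics/w2b.png

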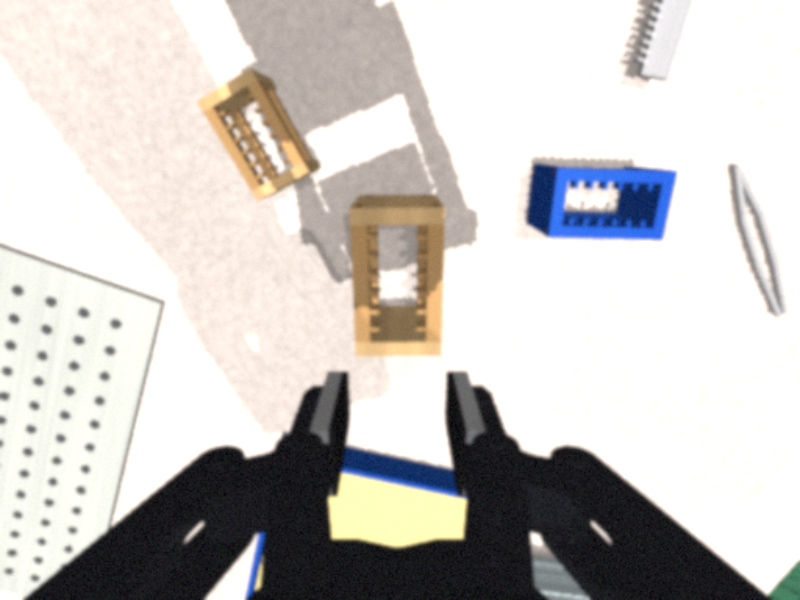

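The rack was not gripped: it still stands at (396,275) and the fingers are at (335..457,375). The measured gap is narrower than the rack, so I'll check the fingertip projection against the calibration.

```bash
python3 -c "
from h import *
c=load('w2'); s=readout.get_state(); M=R.from_quat(s['tcp_rot']).as_matrix(); p=s['eef_pos']
for b in (0,.008,.0187,.04): print(b,(proj(c,[p-M[:,0]*b+M[:,1]*.017*k for k in(-1,0,1)])*1.5625).round(0).tolist())
print('cam offset in tool', M.T@(np.array(c['eye'])-p), 'cam axes in tool\n',(M.T@R.from_quat(c['orientation']).as_matrix()).round(3))
for fn,pts in (('w2',[(354,354),(441,354),(442,208),(349,208)]),('w1',[(352,349),(436,349),(438,203),(345,203)])):
  k=load(fn); print([at(k,(u+.5)/1.5625-.5,(v+.5)/1.5625-.5,.07).round(4).tolist() for u,v in pts])
# blue rack and tweezers consistency w1/top
t=load('top0'); print('blue top corner', at(t,548/1.5625,291/1.5625,.07), 'tweezer tip top',at(t,524/1.5625,252/1.5625,.005),'wrist',at(load('w2'),779/1.5625,312/1.5625,.005),at(load('w2'),733/1.5625,166/1.5625,.005),'top other',at(t,572/1.5625,192/1.5625,.005))
"
```

```text
0 [[360.0, 347.0], [399.0, 347.0], [438.0, 347.0]]
0.008 [[359.0, 355.0], [400.0, 355.0], [440.0, 355.0]]
0.0187 [[357.0, 367.0], [400.0, 367.0], [442.0, 367.0]]
0.04 [[352.0, 395.0], [400.0, 395.0], [448.0, 395.0]]
cam offset in tool [-0.18069641 -0.00109809 -0.08520611] cam axes in tool
 [[-0.     0.329 -0.944]
 [ 1.     0.001  0.   ]
 [ 0.001 -0.944 -0.329]]
[[0.4577, -0.4143, 0.07], [0.5106, -0.3934, 0.07], [0.4736, -0.3064, 0.07], [0.423, -0.3264, 0.07]]
[[0.4592, -0.4148, 0.07], [0.511, -0.3948, 0.07], [0.4753, -0.3065, 0.07], [0.4238, -0.3263, 0.07]]
blue top corner [ 0.59135101 -0.22853324  0.07      ] tweezer tip top [ 0.66479369 -0.20916324  0.005     ] wrist [ 0.76110479 -0.2895008   0.005     ] [ 0.66238404 -0.21005647  0.005     ] top other [ 0.76304838 -0.28952059  0.005     ]
```

```bash
python3 -c "
from h import *
c=snap('side','s1'); s=readout.get_state(); M=R.from_quat(s['tcp_rot']).as_matrix(); p=s['eef_pos']
P=proj(c,[p,p-M[:,0]*.0187]); print(P, proj(c,[.4695,-.3602,.07]))
x0,y0=int(P[0,0])-50,int(P[0,1])-50
a=cv2.imread('pics/s1.png'); 
for q in P: a[int(round(q[1])),int(round(q[0]))]=(0,0,255)
a=cv2.convertScaleAbs(cv2.resize(a[y0:y0+150,x0:x0+110],None,fx=4,fy=4,interpolation=cv2.INTER_NEAREST),alpha=1.6); cv2.imwrite('pics/s1b.png',a); print(x0,y0)
"
```

```text
side {'vertical_fov': 46.1432, 'cx': 254.812, 'cy': 195.2155, 'eye': [0.4132, -0.9214, 0.5924], 'orientation': [0.5054, -0.0484, -0.0872, 0.8571]}
[[218.98703183 264.74664828]
 [218.4864945  255.01660943]] [[222.40979094 307.55658326]]
168 214
```

View pics/s1b.png

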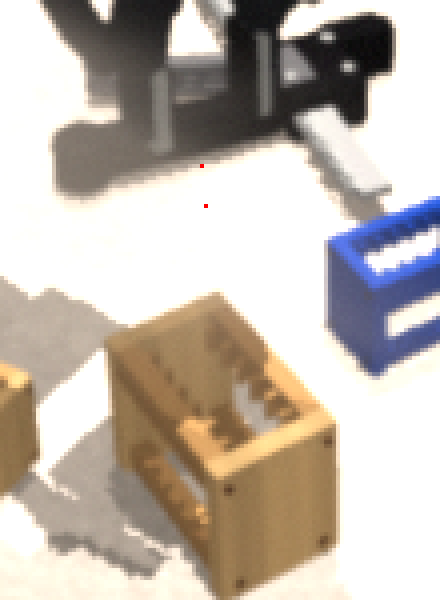

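The side crop shows the real fingertips at about (160,152) and (265,115), some 30 mm above the projected TCP at (206,205). The wrist view agrees. So the fingers closed just over the rack's top without touching it. I'll regrip about 25 mm lower.

Request:
drive_tool(
  steps=[
    [0,-0.1,0,0,1],
    [1,0,0,0,1],
    [2,0,0,0,1],
    [2,0,0,0,1],
    [2,0,0,0,1],
    [2,0,0,0,1],
    [2,0,0,0,1],
    [1.5,0,0,0,1],
    [1,0,0,0,1],
    [0.5,0,0,0,1],
  ],
  force=30,
)

```text
time: 5.7
eef_pos: [0.4671, -0.3606, 0.0189]
tcp_rot: [0.398, 0.585, -0.397, 0.584]
contact_force: [-0.1, -0.1, -0.6]
opening: 0.999
```

Request:
drive_tool(
  steps=[
    [0,0,0,0,0.85],
    [0,0,0,0,0.7],
    [0,0,0,0,0.5],
    [0,0,0,0,0.4],
    [0,0,0,0,0.4],
    [0,0,0,0,0.4],
  ],
  force=30,
)

```text
time: 6.3
eef_pos: [0.4684, -0.3619, 0.0216]
tcp_rot: [0.397, 0.584, -0.398, 0.586]
contact_force: [0.2, -0.1, 4.1]
opening: 0.638
```

Request:
drive_tool(
  steps=[
    [-0.5,0,0,0,0.4],
    [-1,0,0,0,0.4],
    [-2,0,0,0,0.4],
    [-2,0,0,0,0.4],
    [-2,0,0,0,0.4],
    [-1.5,0,0,0,0.4],
    [-1,0,0,0,0.4],
    [0,0,0,0,0.4],
    [0,0,0,0,0.4],
  ],
)

```text
time: 7.2
eef_pos: [0.4672, -0.3607, 0.1197]
tcp_rot: [0.398, 0.585, -0.397, 0.584]
contact_force: [1.3, -0.4, -1.8]
opening: 0.64
```

```bash
python3 -c "
from h import *
plan([.5728,.0255,.12],12.5)
a=snap('wrist','w3');b=snap('side','s2')
cv2.imwrite('pics/ws3.png',cv2.convertScaleAbs(cv2.resize(np.hstack([cv2.imread('pics/w3.png'),cv2.imread('pics/s2.png')]),(800,300)),alpha=1.4))
"
```

```text
t 7.2 tcp [ 0.4672 -0.3607  0.1197] toolx [-8.e-04  9.e-04 -1.e+00] ydir 21.59 shift cm [-1.000e-02  2.403e+01 -3.203e+01] turn 9.09 q [-0.83  0.17  1.85 -0.    1.12 -1.21] F [ 1.3 -0.4 -1.8] T [0.04 0.06 0.02] open 0.64
wrist {'vertical_fov': 66.741, 'cx': 253.9274, 'cy': 191.077, 'eye': [0.4349, -0.282, 0.2999], 'orientation': [-0.1631, -0.0306, 0.1844, 0.9687]}
side {'vertical_fov': 46.1432, 'cx': 254.812, 'cy': 195.2155, 'eye': [0.4132, -0.9214, 0.5924], 'orientation': [0.5054, -0.0484, -0.0872, 0.8571]}
```

View pics/ws3.png

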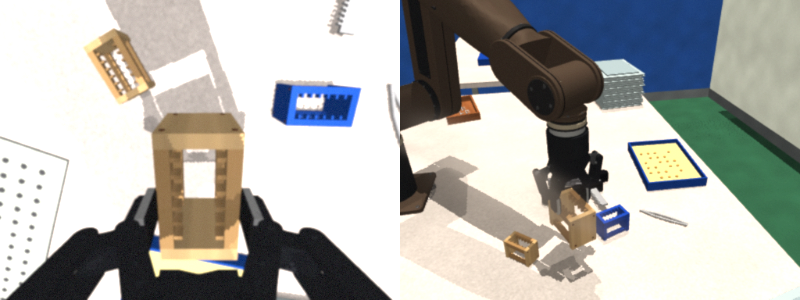

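The rack is held upright between the fingers at (200,200) in the left picture, and the blue and small racks are untouched. Carrying it over the gap.

Request:
drive_tool(
  steps=[
    [0,1.2,-1.6,0,0.4],
    [0,2.4,-3.2,0,0.4],
    [0,2.4,-3.2,0,0.4],
    [0,2.4,-3.2,0,0.4],
    [0,2.4,-3.2,0,0.4],
    [0,2.4,-3.2,0,0.4],
    [0,2.4,-3.2,0,0.4],
    [0,2.4,-3.2,0,0.4],
    [0,2.4,-3.2,0,0.4],
    [0,2.4,-3.2,0,0.4],
  ],
)

```text
time: 8.3
eef_pos: [0.567, 0.0082, 0.1195]
tcp_rot: [0.397, 0.585, -0.398, 0.584]
contact_force: [0.6, -1.0, -1.9]
opening: 0.645
```

Request:
drive_tool(
  steps=[
    [0,1.2,-1.6,0,0.4],
    [0,0,0,3,0.4],
    [0,0,0,3,0.4],
    [0,0,0,3.1,0.4],
    [0,0,0,0,0.4],
    [0,0,0,0,0.4],
  ],
)

```text
time: 8.9
eef_pos: [0.5724, 0.0254, 0.1197]
tcp_rot: [0.442, 0.552, -0.442, 0.551]
contact_force: [0.2, -0.1, -1.9]
opening: 0.646
```

```bash
python3 -c "
from h import *
plan([.5728,.0255,.024],12.5)
c=snap('top','t1')
P=proj(c,[.565,0.01,.05])[0].astype(int); x0,y0=P[0]-75,P[1]-60; print(x0,y0)
a=cv2.imread('pics/t1.png')[y0:y0+115,x0:x0+150]
cv2.imwrite('pics/t1b.png',cv2.convertScaleAbs(cv2.resize(a,None,fx=5.2,fy=5.2,interpolation=cv2.INTER_CUBIC),alpha=1.7))
"
```

```text
t 8.9 tcp [0.5724 0.0254 0.1197] toolx [-1.3e-03  4.0e-04 -1.0e+00] ydir 12.58 shift cm [9.57 0.06 0.  ] turn 0.08 q [-0.13  0.14  1.89  0.    1.11 -0.35] F [ 0.2 -0.1 -1.9] T [-0.02  0.02  0.01] open 0.646
top {'vertical_fov': 46.9294, 'cx': 249.8452, 'cy': 185.2511, 'eye': [0.4198, 0.0133, 1.0621], 'orientation': [-0.0572, 0.0653, 0.7049, -0.704]}
171 138
```

View pics/t1b.png

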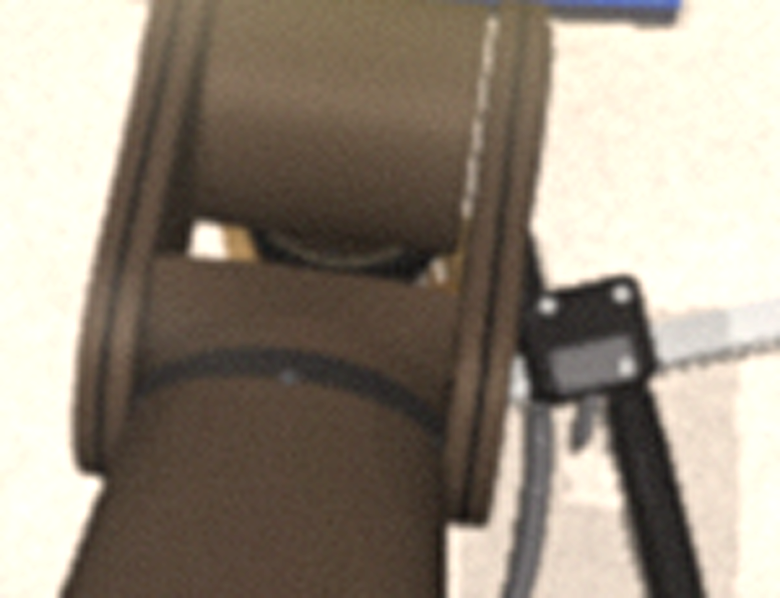

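The arm hides the gap from above, but the housing at (590,340) hasn't moved. Lowering with force checks.

Request:
drive_tool(
  steps=[
    [1,0.06,0,0,0.4],
    [2,0,0,0,0.4],
    [2,0,0,0,0.4],
    [1.5,0,0,0,0.4],
    [1,0,0,0,0.4],
    [0.7,0,0,0,0.4],
    [0.5,0,0,0,0.4],
    [0.3,0,0,0,0.4],
    [0.2,0,0,0,0.4],
    [0,0,0,0,0.4],
  ],
)

```text
time: 9.95
eef_pos: [0.5738, 0.0248, 0.0286]
tcp_rot: [0.443, 0.551, -0.443, 0.552]
contact_force: [-0.4, -0.4, -1.0]
opening: 0.645
```

Request:
drive_tool(
  steps=[
    [0.2,0,0,0,0.4],
    [0,0,0,0,0.4],
  ],
)

```text
time: 10.15
eef_pos: [0.5737, 0.0249, 0.0265]
tcp_rot: [0.443, 0.551, -0.443, 0.551]
contact_force: [-0.0, 0.3, -1.8]
opening: 0.648
```

Request:
drive_tool(
  steps=[
    [0.2,0,0,0,0.4],
    [0,0,0,0,0.4],
  ],
)

```text
time: 10.35
eef_pos: [0.5734, 0.0249, 0.0241]
tcp_rot: [0.443, 0.552, -0.443, 0.551]
contact_force: [-0.3, -0.1, -1.1]
opening: 0.646
```

Request:
drive_tool(
  steps=[
    [0.15,0,0,0,0.4],
    [0,0,0,0,0.4],
  ],
)

```text
time: 10.55
eef_pos: [0.5734, 0.0249, 0.0226]
tcp_rot: [0.443, 0.552, -0.443, 0.551]
contact_force: [-0.2, -0.7, -1.3]
opening: 0.642
```

Request:
drive_tool(
  steps=[
    [0.15,0,0,0,0.4],
    [0,0,0,0,0.4],
  ],
)

```text
time: 10.75
eef_pos: [0.5738, 0.0249, 0.0216]
tcp_rot: [0.443, 0.551, -0.443, 0.551]
contact_force: [-0.1, -0.4, -0.8]
opening: 0.644
```

Request:
drive_tool(
  steps=[
    [0.1,0,0,0,0.4],
    [0,0,0,0,0.4],
  ],
)

```text
time: 10.95
eef_pos: [0.5739, 0.0249, 0.0215]
tcp_rot: [0.443, 0.551, -0.443, 0.551]
contact_force: [-2.3, 0.8, 3.7]
opening: 0.647
```

Contact with the bench at TCP z = 0.0215 (+3.7 N). Letting go and lifting clear.

Request:
drive_tool(
  steps=[
    [0,0,0,0,0.7],
    [0,0,0,0,0.85],
    [0,0,0,0,1],
    [0,0,0,0,1],
    [-1,0,0,0,1],
    [-2.5,0,0,0,1],
    [-3,0,0,0,1],
    [-3,0,0,0,1],
    [-3,0,0,0,1],
    [0,0,0,0,1],
  ],
)

```text
time: 11.95
eef_pos: [0.5773, 0.0244, 0.1519]
tcp_rot: [0.445, 0.548, -0.441, 0.555]
contact_force: [0.7, 0.1, 0.1]
opening: 0.999
```

```bash
python3 -c "
from h import *
plan([.4944,-.0828,.14],102.5)"
```

```text
t 11.95 tcp [0.5773 0.0244 0.1519] toolx [ 0.0113 -0.0015 -0.9999] ydir 12.5 shift cm [  1.11 -10.43   8.67] turn 90.0 q [-0.13  0.11  1.87  0.    1.16 -0.35] F [0.7 0.1 0.1] T [ 0.01 -0.03  0.  ] open 0.999
```

Request:
drive_tool(
  steps=[
    [0,-2.1,1.7,0,1],
    [0,-2.1,1.7,0,1],
    [0,-2.1,1.7,0,1],
    [0,-2.1,1.8,0,1],
    [0,-2,1.8,0,1],
    [0,0,0,-8.5,1],
    [0,0,0,-8.5,1],
    [0,0,0,-8.5,1],
    [0,0,0,-8.5,1],
    [0,0,0,-8.5,1],
  ],
)

```text
time: 12.95
eef_pos: [0.4904, -0.0825, 0.1448]
tcp_rot: [0.211, 0.675, -0.211, 0.675]
contact_force: [-0.4, -0.5, 0.9]
opening: 1.003
```

Request:
drive_tool(
  steps=[
    [0,0,0,-8.5,1],
    [0,0,0,-8.5,1],
    [0,0,0,-8.5,1],
    [0,0,0,-8.5,1],
    [0,0,0,-8.5,1],
    [0,0,0,-5,1],
    [0,0,0,0,1],
    [0,0,0,0,1],
  ],
)

```text
time: 13.75
eef_pos: [0.4906, -0.0825, 0.145]
tcp_rot: [-0.076, 0.703, 0.076, 0.703]
contact_force: [-0.1, 0.5, 0.6]
opening: 1.0
```

```bash
python3 -c "
from h import *
plan([.4944,-.0828,.14],102.5)
a=snap('wrist','w4');b=snap('top','t2')
q=[.5392,-.0446,.2187]
w=cv2.imread('pics/w4.png'); pp=proj(a,world([[-.052,-.061,.032],[-.052,.0058,.031],[-.132,-.05,.032],[.066,0,.032],[.066,.1224,.032],[.03,.1224,.032],[.03,0,.032],[-.016,-.006,.036],[-.016,-.066,.036]],q)); print(pp.round(0).tolist())
tp=b['frame'][:,:,::-1][150:270,190:350]
w=cv2.convertScaleAbs(cv2.resize(w,(800,600)),alpha=1.5); 
for u,v in pp*1.5625: cv2.circle(w,(int(u),int(v)),3,(0,0,255),-1)
cv2.imwrite('pics/w4b.png',w)
cv2.imwrite('pics/t2b.png',cv2.convertScaleAbs(cv2.resize(tp,None,fx=5,fy=5,interpolation=cv2.INTER_CUBIC),alpha=1.7))
"
```

```text
t 13.75 tcp [ 0.4906 -0.0825  0.145 ] toolx [-6.e-04  2.e-04 -1.e+00] ydir 102.37 shift cm [ 0.5  -0.11  0.37] turn -0.13 q [-0.37 -0.06  2.05  0.    1.15 -2.16] F [-0.1  0.5  0.6] T [ 0.04 -0.05 -0.05] open 1.0
wrist {'vertical_fov': 66.741, 'cx': 253.9274, 'cy': 191.077, 'eye': [0.4066, -0.1006, 0.3251], 'orientation': [-0.104, -0.1294, 0.7682, 0.6184]}
top {'vertical_fov': 46.9294, 'cx': 249.8452, 'cy': 185.2511, 'eye': [0.4198, 0.0133, 1.0621], 'orientation': [-0.0572, 0.0653, 0.7049, -0.704]}
[[221.0, 180.0], [284.0, 180.0], [229.0, 101.0], [276.0, 276.0], [380.0, 275.0], [384.0, 249.0], [277.0, 249.0], [273.0, 213.0], [217.0, 213.0]]
```

View pics/w4b.png

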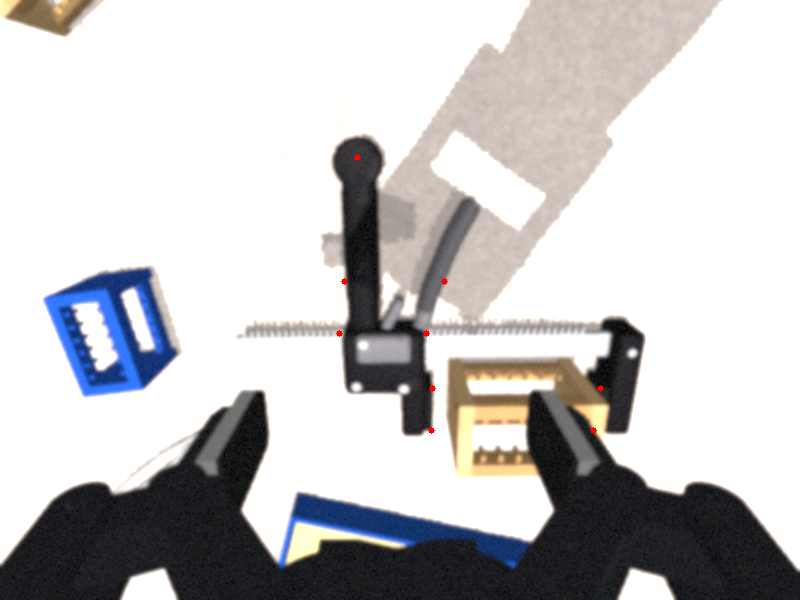

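The rack stands free between the pads, its edges at (447..607, 360..475). Handle (345,281) and trigger (444,281) match the fitted pose, so the squeeze point is right. I'll check the rack pose by projection and measure the fingertip offset.

```bash
python3 -c "
from h import *
c=load('w4'); s=readout.get_state(); M=R.from_quat(s['tcp_rot']).as_matrix(); p=s['eef_pos']
for z in (.07,0): print(z,(proj(c,world([[-.028,-.048,z],[-.028,.048,z],[.028,.048,z],[.028,-.048,z]],[.5739,.0249,np.radians(12.6)]))*1.5625).round(0).tolist())
for b in (.013,.025,.035,.045):
  print(b,[(proj(c,[p-M[:,0]*b+M[:,1]*k*.0425+M[:,2]*.011*j for k in(-1,1)])*1.5625).round(0).tolist() for j in (-1,1)])
t=load('top0'); q=[.5392,-.0446,.2187]
print('far jaw base', (proj(c,world([[-.016,.1224,.034],[.07,.1224,.034]],q))*1.5625).round(0).tolist())
"
```

```text
0.07 [[457.0, 407.0], [605.0, 406.0], [593.0, 477.0], [453.0, 478.0]]
0 [[446.0, 358.0], [567.0, 357.0], [559.0, 418.0], [444.0, 419.0]]
0.013 [[[290.0, 339.0], [502.0, 339.0]], [[294.0, 388.0], [498.0, 387.0]]]
0.025 [[[282.0, 352.0], [509.0, 352.0]], [[287.0, 403.0], [504.0, 403.0]]]
0.035 [[[276.0, 365.0], [515.0, 364.0]], [[281.0, 418.0], [510.0, 418.0]]]
0.045 [[[268.0, 379.0], [523.0, 378.0]], [[274.0, 434.0], [517.0, 434.0]]]
far jaw base [[611.0, 331.0], [594.0, 436.0]]
```

View pics/t2b.png

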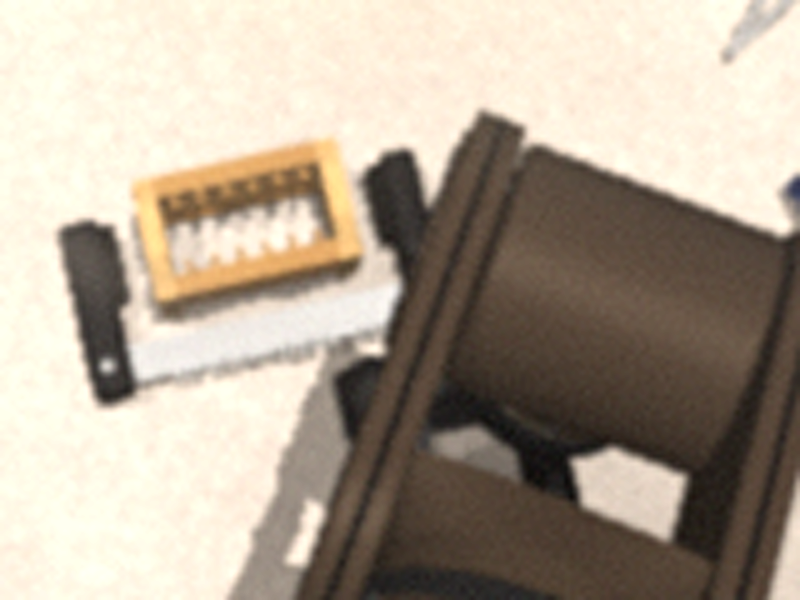

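The projected rack model matches the picture to within 2 px, and the top view shows it upright between both pads with free gaps. Now down over trigger and handle, in stages with force checks.

Request:
drive_tool(
  steps=[
    [0.5,-0.1,0.4,-0.1,1],
    [2,0,0,0,1],
    [3,0,0,0,1],
    [3,0,0,0,1],
    [2.5,0,0,0,1],
    [1.5,0,0,0,1],
    [1,0,0,0,1],
    [0.5,0,0,0,1],
    [0,0,0,0,1],
    [0,0,0,0,1],
  ],
)

```text
time: 14.85
eef_pos: [0.4958, -0.083, 0.0061]
tcp_rot: [-0.078, 0.702, 0.077, 0.703]
contact_force: [0.8, -0.8, -0.7]
opening: 1.0
```

```bash
python3 -c "
from h import *
plan([.4944,-.0828,-.02],102.5)
c=snap('side','s3'); w=snap('wrist','w5'); s=readout.get_state(); p=s['eef_pos']; 
P=proj(c,[p])[0].astype(int); x0,y0=P[0]-50,P[1]-75; 
a=cv2.imread('pics/s3.png')
for z in (0,.05): q=proj(c,[[p[0],p[1],z]])[0].round().astype(int); a[q[1],q[0]]=(0,0,255)
a=cv2.resize(a[y0:y0+110,x0:x0+100],None,fx=5,fy=5,interpolation=cv2.INTER_NEAREST)
b=cv2.resize(cv2.imread('pics/w5.png')[70:384,100:410],None,fx=.96,fy=.96)
H=np.zeros((550,800,3),np.uint8); H[:a.shape[0],:500]=a; H[:b.shape[0],500:500+b.shape[1]]=b[:,:300]
cv2.imwrite('pics/sw5.png',cv2.convertScaleAbs(H,alpha=1.6)); print(x0,y0,proj(c,[[p[0],p[1],0],[p[0],p[1],.05]]))
"
```

```text
t 14.85 tcp [ 0.4958 -0.083   0.0061] toolx [ 1.5e-03 -6.0e-04 -1.0e+00] ydir 102.58 shift cm [ 2.61  0.05 -0.13] turn 0.08 q [-0.37  0.15  2.12 -0.    0.87 -2.16] F [ 0.8 -0.8 -0.7] T [-0.01 -0.03 -0.  ] open 1.0
side {'vertical_fov': 46.1432, 'cx': 254.812, 'cy': 195.2155, 'eye': [0.4132, -0.9214, 0.5924], 'orientation': [0.5054, -0.0484, -0.0872, 0.8571]}
wrist {'vertical_fov': 66.741, 'cx': 253.9274, 'cy': 191.077, 'eye': [0.4116, -0.1012, 0.1863], 'orientation': [-0.105, -0.13, 0.7692, 0.6167]}
168 167 [[218.47175179 244.99676608]
 [217.47118747 226.41365211]]
```

Request:
drive_tool(
  steps=[
    [1,0,0,0,1],
    [0.6,0.05,-0.1,0,1],
    [0.4,0,0,0,1],
    [0,0,0,0,1],
  ],
)

```text
time: 15.35
eef_pos: [0.493, -0.0821, -0.0158]
tcp_rot: [-0.077, 0.704, 0.078, 0.702]
contact_force: [0.7, 0.2, 0.3]
opening: 1.001
```

Request:
drive_tool(
  steps=[
    [0.4,0,0,0,1],
    [0.2,0,0,0,1],
    [0,0,0,0,1],
  ],
)

```text
time: 15.65
eef_pos: [0.4937, -0.0823, -0.021]
tcp_rot: [-0.077, 0.703, 0.078, 0.703]
contact_force: [-0.2, -0.7, 0.3]
opening: 0.999
```

Request:
drive_tool(
  steps=[
    [0.4,0,0,0,1],
    [0,0,0,0,1],
  ],
)

```text
time: 15.85
eef_pos: [0.4936, -0.0823, -0.0251]
tcp_rot: [-0.077, 0.703, 0.078, 0.703]
contact_force: [-0.2, -0.0, 0.3]
opening: 1.004
```

Request:
drive_tool(
  steps=[
    [0.3,0,0,0,1],
    [0,0,0,0,1],
  ],
)

```text
time: 16.05
eef_pos: [0.4936, -0.0823, -0.028]
tcp_rot: [-0.077, 0.703, 0.078, 0.703]
contact_force: [0.3, -1.1, 0.7]
opening: 0.995
```

No bench contact at TCP z = −0.028, where the tips should be at about 15 mm. First squeeze at 20 N, moving the tool toward the handle with it so that the clamp stays put.

Request:
drive_tool(
  steps=[
    [0,0,0,0,0.88],
    [0,0,0,0,0.79],
    [0,-0.3,0,0,0.7],
    [0,-0.35,0,0,0.62],
    [0,-0.35,0,0,0.54],
    [0,-0.35,0,0,0.46],
    [0,-0.1,0,0,0.4],
    [0,0,0,0,0.4],
    [0,0,0,0,0.4],
  ],
  force=20,
)

```text
time: 16.95
eef_pos: [0.4989, -0.0971, -0.0252]
tcp_rot: [-0.078, 0.702, 0.077, 0.704]
contact_force: [-2.7, 1.6, 11.6]
opening: 0.438
```

```bash
python3 -c "
from h import *
plan([.4944,-.0828,-.028],102.5)
snap('top','t3');snap('wrist','w6')
" | head -1
```

```text
t 16.95 tcp [ 0.4989 -0.0971 -0.0252] toolx [ 2.8e-03 -8.0e-04 -1.0e+00] ydir 102.63 shift cm [ 0.27  1.49 -0.13] turn 0.13 q [-0.39  0.22  2.11  0.    0.8  -2.18] F [-2.7  1.6 11.6] T [0.34 0.41 0.12] open 0.438
```

The opening of 0.438 (37 mm) says the trigger reached its stop. The upward 12 N comes from the pads swinging forward while closing, so I'll compensate by raising the tool during each squeeze. Letting out, then the second stroke.

Request:
drive_tool(
  steps=[
    [-0.2,0.2,0,0,0.5],
    [0.1,0.35,0,0,0.58],
    [0.1,0.35,0,0,0.66],
    [0.1,0.35,0,0,0.74],
    [0.1,0.2,0,0,0.82],
    [0,0,0,0,0.86],
    [0,0,0,0,0.86],
    [0,0,0,0,0.86],
  ],
)

```text
time: 17.85
eef_pos: [0.4928, -0.0818, -0.0303]
tcp_rot: [-0.077, 0.704, 0.078, 0.702]
contact_force: [-0.5, 0.8, -0.3]
opening: 0.864
```

```bash
python3 -c "
from h import *
plan([.4944,-.0828,-.025],102.5)
snap('top','t4');snap('wrist','w7')
a=[cv2.imread('pics/%s.png'%n)[140:280,180:340] for n in('t2','t3','t4')]
g=[cv2.cvtColor(i,cv2.COLOR_BGR2GRAY).astype(np.float32) for i in a]
# far-jaw/rack shifts by phase correlation of patches (px, about 2 mm each)
J=(slice(45,95),slice(5,40)); K=(slice(30,75),slice(34,85))
for i in (1,2): print('jaw',cv2.phaseCorrelate(g[0][J],g[i][J]),'rack',cv2.phaseCorrelate(g[0][K],g[i][K]))
" | grep -v eye
```

```text
t 17.85 tcp [ 0.4928 -0.0818 -0.0303] toolx [-0.0024  0.0012 -1.    ] ydir 102.6 shift cm [-0.53 -0.13  0.13] turn 0.1 q [-0.37  0.22  2.13  0.    0.8  -2.16] F [-0.5  0.8 -0.3] T [ 0.16 -0.04  0.02] open 0.864
jaw ((4.5918242805038965, -0.9240220326312816), 0.7475992344485389) rack ((-0.552656252032083, 0.4308372775593341), 0.6000341674427927)
jaw ((3.486143102306464, 1.405710647250082), 0.7314004737801022) rack ((0.0822682651777491, 0.6534505931457133), 0.7589804372669738)
```

The rack stayed put and the far jaw moved in about 9 mm on the squeeze, 5–7 mm net. Next strokes.

Request:
drive_tool(
  steps=[
    [-0.3,-0.1,0.1,0,0.8],
    [-0.1,-0.3,0,0,0.7],
    [-0.1,-0.35,0,0,0.62],
    [-0.1,-0.35,0,0,0.54],
    [-0.1,-0.35,0,0,0.46],
    [0,-0.1,0,0,0.4],
    [0,0,0,0,0.4],
    [0,0,0,0,0.4],
  ],
  force=20,
)

```text
time: 18.75
eef_pos: [0.4984, -0.0975, -0.0226]
tcp_rot: [-0.078, 0.703, 0.077, 0.703]
contact_force: [-0.3, -0.9, -2.1]
opening: 0.435
```

Request:
drive_tool(
  steps=[
    [0,0.2,0,0,0.5],
    [0.1,0.35,0,0,0.58],
    [0.1,0.35,0,0,0.66],
    [0.1,0.35,0,0,0.74],
    [0.1,0.2,0,0,0.82],
    [0,0,0,0,0.86],
    [0,0,0,0,0.86],
  ],
)

```text
time: 19.45
eef_pos: [0.4951, -0.0828, -0.0265]
tcp_rot: [-0.077, 0.703, 0.078, 0.703]
contact_force: [0.8, 0.4, -1.3]
opening: 0.862
```

Request:
drive_tool(
  steps=[
    [0,0,0,0,0.8],
    [-0.1,-0.3,0,0,0.7],
    [-0.1,-0.35,0,0,0.62],
    [-0.1,-0.35,0,0,0.54],
    [-0.1,-0.35,0,0,0.46],
    [0,-0.1,0,0,0.4],
    [0,0,0,0,0.4],
    [0,0,0,0,0.4],
  ],
  force=20,
)

```text
time: 20.25
eef_pos: [0.499, -0.0976, -0.0217]
tcp_rot: [-0.078, 0.702, 0.077, 0.703]
contact_force: [-2.3, 1.0, 7.5]
opening: 0.436
```

```bash
cat > chk.py <<'E'
import sys
from h import *
n=sys.argv[1]
plan([.4944,-.0828,-.026],102.5)
snap('top','t'+n);snap('wrist','w'+n)
a=[cv2.imread('pics/%s.png'%k)[140:280,180:340] for k in('t2','t'+n)]
g=[cv2.cvtColor(i,cv2.COLOR_BGR2GRAY).astype(np.float32) for i in a]
for nm,(y0,y1,x0,x1) in dict(jaw=(40,85,10,27),rack=(26,62,24,75),near=(28,62,72,88)).items():
    T=g[0][y0:y1,x0:x1]; m=12
    S=g[1][max(0,y0-m):y1+m,max(0,x0-m):x1+m]; r=cv2.matchTemplate(cv2.resize(S,None,fx=4,fy=4,interpolation=cv2.INTER_CUBIC),cv2.resize(T,None,fx=4,fy=4,interpolation=cv2.INTER_CUBIC),cv2.TM_CCOEFF_NORMED)
    _,v,_,l=cv2.minMaxLoc(r); print(nm,'shift px',l[0]/4-min(m,x0),l[1]/4-min(m,y0),'score',round(v,2))
E
python3 chk.py 5 | grep -v eye
```

```text
t 20.25 tcp [ 0.499  -0.0976 -0.0217] toolx [ 1.1e-03 -1.0e-04 -1.0e+00] ydir 102.59 shift cm [ 0.43  1.55 -0.13] turn 0.09 q [-0.39  0.22  2.11  0.    0.81 -2.18] F [-2.3  1.   7.5] T [0.05 0.37 0.11] open 0.436
jaw shift px 9.25 -2.5 score 0.99
rack shift px 8.25 -2.25 score 0.85
near shift px 2.0 -1.75 score 0.87
```

```bash
cat > wood.py <<'E'
import sys
from h import *
def wood(fn,z=.07):
    c=load(fn); h=cv2.cvtColor(c['frame'],cv2.COLOR_RGB2HSV); m=((h[...,0]>8)&(h[...,0]<25)&(h[...,1]>110)&(h[...,2]>70)).astype(np.uint8)
    m[:140]=0;m[280:]=0;m[:,:180]=0;m[:,300:]=0
    n,l,s,ct=cv2.connectedComponentsWithStats(m); 
    pts=cv2.findNonZero((l>0).astype(np.uint8)); r=cv2.minAreaRect(pts); 
    B=np.array([at(c,u,v,z)[:2] for u,v in cv2.boxPoints(r)])
    e=[np.linalg.norm(B[i]-B[i-1]).round(4) for i in range(4)]
    i=int(np.argmax(e)); d=B[i]-B[i-1]
    print(fn,'n',len(pts),'ctr',B.mean(0).round(4),'edges',e[:2],'long dir',round(np.degrees(np.arctan2(d[1],d[0]))%180,1))
for k in sys.argv[1:]: wood(k)
E
python3 wood.py t2 t3 t4 t5
```

```text
t2 n 600 ctr [0.574  0.0264] edges [np.float64(0.0561), np.float64(0.0931)] long dir 103.2
t3 n 581 ctr [0.5739 0.0271] edges [np.float64(0.056), np.float64(0.0945)] long dir 103.2
t4 n 577 ctr [0.5738 0.0264] edges [np.float64(0.0564), np.float64(0.0932)] long dir 102.7
t5 n 601 ctr [0.577  0.0178] edges [np.float64(0.056), np.float64(0.0981)] long dir 103.5
```

The rack, still upright and aligned, has been moved 9 mm by the far pad. Roughly 5 mm of gap remains. Next stroke.

Request:
drive_tool(
  steps=[
    [0,0.2,0,0,0.5],
    [0.1,0.35,0,0,0.58],
    [0.1,0.35,0,0,0.66],
    [0.1,0.35,0,0,0.74],
    [0.1,0.2,0,0,0.82],
    [0,0,0,0,0.86],
    [0,0,0,0,0.86],
  ],
)

```text
time: 21.05
eef_pos: [0.4941, -0.0825, -0.0273]
tcp_rot: [-0.077, 0.704, 0.078, 0.702]
contact_force: [0.9, 0.8, 0.2]
opening: 0.856
```

Request:
drive_tool(
  steps=[
    [0,0,0,0,0.8],
    [-0.1,-0.3,0,0,0.7],
    [-0.1,-0.35,0,0,0.62],
    [-0.1,-0.35,0,0,0.54],
    [-0.1,-0.35,0,0,0.46],
    [0,-0.1,0,0,0.4],
    [0,0,0,0,0.4],
    [0,0,0,0,0.4],
  ],
  force=20,
)

```text
time: 21.85
eef_pos: [0.4983, -0.0972, -0.0223]
tcp_rot: [-0.077, 0.703, 0.078, 0.703]
contact_force: [-3.1, 2.1, 5.7]
opening: 0.437
```

```bash
python3 chk.py 6 | grep -v eye; python3 wood.py t6
```

```text
t 21.85 tcp [ 0.4983 -0.0972 -0.0223] toolx [-4.e-04  5.e-04 -1.e+00] ydir 102.59 shift cm [ 0.37  1.49 -0.07] turn 0.09 q [-0.39  0.22  2.11  0.    0.81 -2.18] F [-3.1  2.1  5.7] T [0.17 0.47 0.14] open 0.437
jaw shift px 10.5 -2.5 score 0.98
rack shift px 5.5 -2.0 score 0.85
near shift px 2.75 -2.75 score 0.85
t6 n 605 ctr [0.578  0.0151] edges [np.float64(0.0561), np.float64(0.098)] long dir 104.3
```

Request:
drive_tool(
  steps=[
    [0,0.2,0,0,0.5],
    [0.1,0.35,0,0,0.58],
    [0.1,0.35,0,0,0.66],
    [0.1,0.35,0,0,0.74],
    [0.1,0.2,0,0,0.82],
    [0,0,0,0,0.86],
    [0,0,0,0,0.86],
  ],
)

```text
time: 22.65
eef_pos: [0.4944, -0.0824, -0.0272]
tcp_rot: [-0.077, 0.703, 0.078, 0.702]
contact_force: [-0.5, 0.6, -1.3]
opening: 0.859
```

Request:
drive_tool(
  steps=[
    [0,0,0,0,0.8],
    [-0.1,-0.3,0,0,0.7],
    [-0.1,-0.35,0,0,0.62],
    [-0.1,-0.35,0,0,0.54],
    [-0.1,-0.35,0,0,0.46],
    [0,-0.1,0,0,0.4],
    [0,0,0,0,0.4],
    [0,0,0,0,0.4],
  ],
  force=20,
)

```text
time: 23.45
eef_pos: [0.4977, -0.0972, -0.0233]
tcp_rot: [-0.077, 0.703, 0.078, 0.702]
contact_force: [-1.6, 1.2, -3.0]
opening: 0.576
```

```bash
python3 chk.py 7 | grep -v eye; python3 wood.py t7
```

```text
t 23.45 tcp [ 0.4977 -0.0972 -0.0233] toolx [-1.1e-03  4.0e-04 -1.0e+00] ydir 102.59 shift cm [ 0.27  1.47 -0.01] turn 0.09 q [-0.39  0.22  2.11 -0.    0.81 -2.18] F [-1.6  1.2 -3. ] T [0.21 0.18 0.22] open 0.576
jaw shift px 12.0 -3.5 score 0.94
rack shift px 11.5 -3.25 score 0.84
near shift px 5.25 -3.5 score 0.85
t7 n 590 ctr [0.5795 0.0093] edges [np.float64(0.0562), np.float64(0.098)] long dir 104.3
```

The trigger now stops short (opening 0.576 against 0.437 before), so both pads bear. Firming the grip slightly to 25 N (about 36 N at the pads), then a last look.

Request:
drive_tool(
  steps=[
    [0,0,0,0,0.4],
    [0,0,0,0,0.4],
    [0,0,0,0,0.4],
    [0,0,0,0,0.4],
    [0,0,0,0,0.4],
  ],
  force=25,
)

```text
time: 24.05
eef_pos: [0.4981, -0.0974, -0.0227]
tcp_rot: [-0.078, 0.703, 0.078, 0.703]
contact_force: [-2.4, 0.1, -3.6]
opening: 0.559
```

```bash
python3 chk.py 8 | grep -v eye; python3 wood.py t8; python3 -c "
from h import *
snap('side','s8')
t=cv2.imread('pics/t8.png')[145:265,185:320]; s=cv2.imread('pics/s8.png'); 
w=cv2.resize(cv2.imread('pics/w8.png'),(400,300)); s=s[120:320,130:400]
A=cv2.resize(t,(400,356),interpolation=cv2.INTER_CUBIC); S=cv2.resize(s,(400,296),interpolation=cv2.INTER_CUBIC)
H=np.zeros((600,800,3),np.uint8); H[:356,:400]=A; H[:300,400:]=w; H[300:596,400:]=S
cv2.imwrite('pics/fin.png',cv2.convertScaleAbs(H,alpha=1.5))" | grep -v eye
```

```text
t 24.05 tcp [ 0.4981 -0.0974 -0.0227] toolx [-4.e-04 -1.e-04 -1.e+00] ydir 102.6 shift cm [ 0.33  1.5  -0.04] turn 0.1 q [-0.39  0.22  2.11 -0.    0.81 -2.18] F [-2.4  0.1 -3.6] T [0.04 0.41 0.24] open 0.559
jaw shift px 12.0 -3.75 score 0.95
rack shift px 11.5 -3.25 score 0.84
near shift px 5.25 -3.75 score 0.86
t8 n 609 ctr [0.5802 0.0097] edges [np.float64(0.0556), np.float64(0.0975)] long dir 104.3
```

View pics/fin.png

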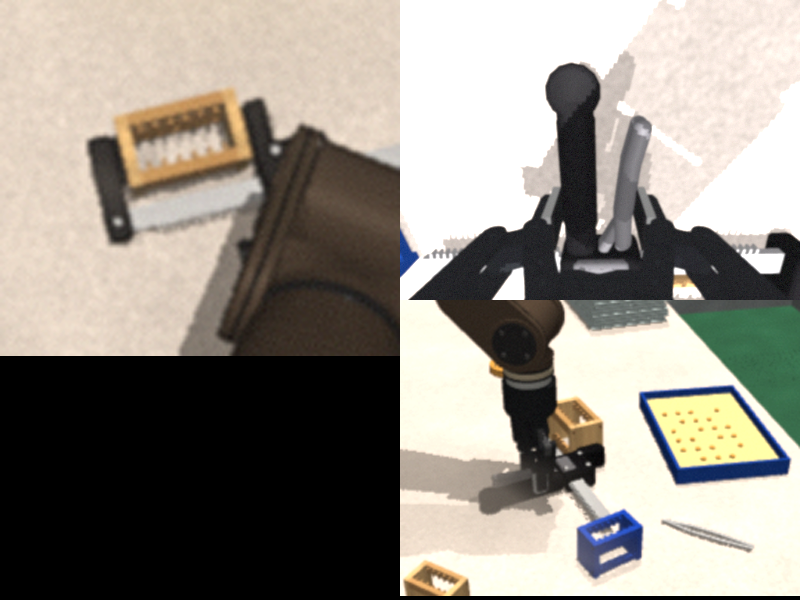

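Top left: the rack (180,140) stands upright with both pads against its boards. Top right: handle and trigger are gripped and the clamp is flat. Bottom right: the bar's tail ends close to the blue rack (610,540), so I'll check that the bystanders have not moved.

```bash
python3 -c "
from h import *
for nm,(x,y,s,n) in dict(blue=(568,307,1,'top'),small=(605,455,1,'top'),tray=(390,160,1,'top'),disc=(166,354,1,'top'),tweez=(549,222,1,'top')).items():
    a=cv2.imread('pics/top0.png');b=cv2.imread('pics/t8.png'); u,v=int(x/1.5625),int(y/1.5625); w=16 if nm!='disc' else 20
    r=cv2.matchTemplate(b[v-w-8:v+w+8,u-w-8:u+w+8],a[v-w:v+w,u-w:u+w],cv2.TM_CCOEFF_NORMED); _,m,_,l=cv2.minMaxLoc(r); print(nm,l[0]-8,l[1]-8,round(m,3))
a=cv2.imread('pics/side0.png');b=cv2.imread('pics/s8.png')
r=cv2.matchTemplate(b[240:325,220:320],a[256:310,246:296],cv2.TM_CCOEFF_NORMED); _,m,_,l=cv2.minMaxLoc(r); print('side blue',l[0]-26,l[1]-16,round(m,3))
"
```

```text
blue 0 0 0.998
small 0 0 0.998
tray 0 0 0.981
disc 0 0 0.997
tweez 0 0 0.987
side blue 0 0 0.977
```

The other things haven't moved. Handing in with the grip held.

```bash
python3 -c "
from h import *
print(sign_off()); s=readout.get_state(); print(s['time'],s['opening'],s['contact_force'])"
```

```text
the job is handed in; nothing more can be done
None
the job is handed in; nothing more can be done
```

The large wooden rack stands upright between the clamp's pads and is held there. The arm is still holding trigger and handle squeezed at 25 N, which the stated formula puts at about 36 N on the end boards (crush limit 80 N). I handed in at about 24 s of the 58 s, and no verdict was reported.

**What I did:** I stood the rack on the bench in the jaw gap, let go of it, and closed the clamp with five trigger strokes.

**Last checks:**
- **Both pads bearing:** on the fifth stroke the trigger stopped short of its stop (opening 0.576, then 0.559 after I firmed the grip from 20 to 25 N). On the earlier strokes it reached about 0.437.
- **Rack:** the top view shows it upright with both pads on its boards. The far pad slid it about 18 mm along the bench as the clamp closed. The measured axes of rack and clamp differ by 1.7°.
- **Clamp and other things:** the clamp looks flat on the bench. The blue rack, small rack, tray, discs and tweezers all match their starting positions to the pixel, although the bar's tail ends close to the blue rack.

**What disagreed:**
- **First grasp missed:** the real fingertips sit about 30 mm or more behind the reported TCP, so the fingers closed above the rack without touching it. I regripped about 20 mm lower and worked the clamp with the TCP below bench level.
- **Downward push:** the first stroke pushed down with about 12 N as the fingers swung forward. I raised the tool during the later squeezes, and the highest reading after that was 7.5 N.

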